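# Gauge the blind bore of a spindle sleeve with a depth rod

### The job

Find the depth of the blind bore in the steel sleeve clamped on the gauging fixture: pick up the loose depth rod, guide its round tapered end from the V-groove into the bore and push it gently, past the dragging seal inside, until it bottoms firmly; leave it there. Then slide the cursor along the fixture's rail until its pointer is level with the outer end of the rod, so that the exposed length can be read, and let go. Leave the tin, the compound bar and the loupe where they are.

Things in the scene. Friction and masses are not known exactly. Their poses are not given: they have to be found in the camera images.
- bore_mouth (a point): Centre of the mouth of the 17 mm blind bore in the steel sleeve, 55 mm above the bench. Axes: x into the bore along its level axis, z up, y level across it. A rubber seal 20 mm inside drags on the rod (first a bump, then steady drag, 2 to 8 N in all). The hard bottom, which bears 25 N, is 40 to 78 mm from the mouth, unseen and different each time.
- v_groove (a point): Middle of the V-groove that leads to the bore, 25 mm before the mouth on the bore's axis (axes as for bore_mouth). The groove is open above, runs from 2 to 48 mm before the mouth and holds the rod within 0.4 mm of the bore's axis. Its two lips are 39 mm apart outside and reach no higher than 4 mm above the axis.
- fixture: The bolted-down fixture; origin on the bench below the bore's mouth, axes as for bore_mouth. Grey base plate 12 mm thick, from x = -160 to 95 mm and y = -100 to 35 mm. The sleeve is 40 mm across, x = 0 to 90 mm; its holder and strap are 50 mm wide and reach 83 mm above the bench.
- rod_handle (a point): Middle of the square handle of the loose steel depth rod, about 120 g, 180 mm long, lying on the bench with its axis 7 mm up. x runs along the rod towards the tip. The knurled handle is 14 x 14 mm and 50 mm long; grip it here from above. The rest is a 14 mm round shaft 130 mm long, its last 5 mm tapering to 8 mm. Centre of mass about 55 mm from here towards the tip.
- rod_tip (a point): Centre of the tapered tip of the rod, 155 mm from the middle of the handle. Axes as for rod_handle.
- rod_end (a point): Centre of the flat outer end of the rod, at the handle's end, 180 mm from the tip. Its distance outside the mouth is the exposed length.
- cursor (a joint): The cursor on the rail, which runs parallel to the bore, 75 mm to the -y side of its axis. Value in m: the pointer stands (40 mm + value) before the bore's mouth, counted along the bore's -x; range 0 to 0.105, and it starts between 0 and 0.010. It slides with about 2 N of friction and stays where it is left.
- pointer (a point): Tip of the cursor's pointer, a level steel blade 3 mm thick that points towards the rod and ends 18 mm from the bore's axis, 53 mm above the bench. Axes as for bore_mouth; this point is in the middle of the blade's thickness.
- cursor_tab (a point): Middle of the upright black tab by which the cursor is pinched or pushed from above: 12 mm along the rail, 20 mm across it, from 34 to 70 mm above the bench, this point being 55 mm above it. It is at the same place along the rail as the pointer. Axes as for bore_mouth.
- paste_tin: Round tin, 69 mm across and 28 mm high, a bystander; origin at the centre of its underside.
- compound_green: Bar of polishing compound in a torn wrapper, 35 x 95 x 27 mm, a bystander; origin at the centre of its underside.
- loupe: Black eye loupe, 32 mm across and 28 mm high, a bystander; origin at the centre of its underside.
Mind the look-alikes: they are no part of the job. Of the things that look like the part that bears rod_handle, the larger one is meant.

How it is judged (in metres and radians):
On the way, in this order (a step that is already met when the one before it is completed fails the run):
1. the tip of the rod is in the bore, at least 10 mm deep (x of rod_tip in the frame of bore_mouth above 0.01 m and y of rod_tip in the frame of bore_mouth between -0.006 and 0.006 m and z of rod_tip in the frame of bore_mouth between -0.006 and 0.006 m), for 0.1 s.
2. the rod has bottomed: its tip is within about 1.5 mm of the bottom of the bore (distance between rod_tip and bore_bottom_c0 below 0.0047 m), for 0.2 s.
At the end, for the whole second after the job is handed in: the rod is left in the bore, at rest, in line with it (within 5 degrees) and with its tip within about 1.5 mm of the bottom; the cursor is at rest with its pointer level with the rod's outer end within 3 mm along the rail (distance between rod_tip and bore_bottom_c0 below 0.0047 m and x of rod_end in the frame of pointer between -0.003 and 0.003 m and angle between the x axis of rod_tip and the x axis of bore_mouth, either way round below 0.09 rad and velocity of joint cursor between -0.005 and 0.005 m/s and linear speed of rod below 0.01 m/s); the robot touches nothing.
It fails at once if the rod is pressed against the bottom of the bore with more than 25 N (contact force between rod and bore_bottom_c0 above 25 N).
It fails at once if the tin, the compound bar or the loupe is displaced by more than 15 mm (distance of any of paste_tin, compound_green, loupe from where it was at the start of the episode above 0.015 m).
It also fails if it takes over 56 s, if anything falls off the work surface, if the arm or the gripper's body presses on something with over 40 N, if the wrist force passes 120 N, or if a joint passes its speed limit or range.

### The arm

A 6-joint arm with a two-finger parallel gripper is mounted at the origin on a cart in front of the work surface, level with it; the furniture and walls round the work are solid. World frame = base frame: x ahead of the robot, y to its left, z up, the work surface at z = 0. Lengths are in m, angles in degrees, forces in N, time in s.
With the tool pointing down it reaches from about 0.4 to 0.825 m from the base axis. Payload 7 kg.
Tool frame: the origin (TCP) lies at the very end of the fingers, on their centre line; the grasp point (between the pads) lies 19 mm behind it (ctrl.hold_point_z is the distance from the TCP to the grasp point, in m); z points along the fingers, y is the line along which they close (so a half turn about z gives the same grasp; the last joint's range is limited). The gripper opens to 88 mm and grips with 3 to 60 N. Pads are 19 mm wide; open, the fingers measure 130 mm over their backs; the gripper's body (78 mm by 193 mm) begins 47 mm behind the grasp point.
Start: joints at [16.507, 20.546, 0.682, 0, -70.136, -16.507], TCP at [0.675, -0, 0.19] pointing down, gripper open.
Joint ranges: [-176.03, 176.03], [-82.01, 121.73], [-58.28, 71.71], [-173.87, 95.51], [-174.79, -0.11], [-173.66, 173.66]. Speed limits (degrees/s): [136.94, 136.94, 172.46, 180, 180, 180].

### API

Orientations are given as [roll, pitch, yaw] about the fixed x, y, z axes, in that order (R = Rz(yaw) Ry(pitch) Rx(roll)).
In Python, from plant import sensors, viewer, workorder, ctrl gives the robot as it stands.
- The arm moves only by the shell command python3 -m pendant 'ROWS'. ROWS is JSON, a list of rows, each a list of 3 entries, a list of its own where there are three numbers: the opening, from -1 (shut) to 1 (fully open), so that 0 is half open, then the shift along the tool's x, y, z in m, then the turn, a rotation vector about the tool's x, y, z in degrees. A call has 1 to 10 rows; each row is the pose to reach, as a shift and turn from the pose commanded when the call began, along the tool's axes at that moment; what a row does not reach only later rows make up. A row lasts 1/12 s, in which the tool goes at most 41.7 mm and 7.16 degrees, less where a joint would pass 70% of its speed; a pose out of reach is approached as far as the arm can. A call with a gripper value outside its range is refused whole. The fingers move at their own pace and stop on an object; the grip force is fixed at half the most. Time passes only in rows, so rows that repeat a pose let the fingers close. It gives the time, the measured TCP pose, the force, the opening and the grip force at its end, in the units of the state.
- sensors.get_obs(): the state, without advancing time (a new reading comes with each control period).
- viewer.snapshot(name): name is "scene" or "side" or "wrist"; returns the picture (420x560x3 uint8, red, green, blue); there is no depth.
- viewer.camera_params(name): a dict with "fx", "fy", "cx", "cy" (pixels), "extrinsics" (4x4, takes a point from world to camera coordinates). Camera axes: x right, y up, looking along -z (the intrinsics and any distortion apply to the point x, -y, -z); pixel columns grow to the right and rows downward; lengths in m; the calibration is good to about 2 mm. The wrist camera is an equidistant fisheye: a pixel r from the principal point sees the ray r / f radians off the axis. A picture is of the moment at which its call begins: read the wrist's pose just before it. camera_params takes no time and is no camera call; for the wrist camera it gives the pose at the moment of the call.
- workorder.close_job(): hands the job in; it is judged then, once.
The state is a dict: "clock": time; "joint_pos": joint angles; "qvel": joint speeds; "tau": joint torques, N m; "tool_pos": TCP position; "orientation": TCP orientation; "force": force on the tool from outside, world axes, zero at the start; "moment": the same for the moment, N m; "opening": finger opening in m; "gripper_force": force on a finger pad.
Only numpy, scipy, OpenCV 4.12 (cv2) and the standard library are available. Lean on these libraries where they do the work, as an engineer would, in place of code of your own. Each camera call takes 0.05 s, during which the arm holds its last target. There are 200 camera calls.

## Working session

There is one attempt and no reset: what is moved stays moved. The work goes in short steps, Python scripts to look and compute and a shell command to move; the robot and the scene stay as the last step left them, time stands still between calls to the robot, and variables do not carry over. Pictures are saved under pics/ and viewed, at most 10 in all, crops included, and the job is handed in when it is done.

```bash
mkdir -p pics; ls; python3 - <<'E'
from plant import sensors, viewer, workorder, ctrl
import cv2, numpy as np
o=sensors.get_obs(); print({k:np.round(v,3).tolist() for k,v in o.items()}, ctrl.hold_point_z)
for n in ("scene","side","wrist"):
    p=viewer.camera_params(n); print(n,{k:np.round(v,3).tolist() for k,v in p.items()})
    im=viewer.snapshot(n); np.save(f"pics/{n}0.npy",im)
    cv2.imwrite(f"pics/{n}0.png",im[:,:,::-1])
E
```

```text
pics
{'clock': 0.0, 'joint_pos': [16.508, 20.593, 0.634, -0.02, -70.137, -16.507], 'qvel': [-0.041, -0.078, 0.024, -0.002, -0.082, 0.018], 'tau': [-0.001, -58.273, 29.306, 6.997, 0.007, -0.0], 'tool_pos': [0.674, -0.0, 0.189], 'orientation': [179.903, -0.01, -90.006], 'force': [0.192, 0.406, -0.486], 'moment': [0.018, 0.03, 0.022], 'gripper_force': 0.0, 'opening': 0.087} 0.0188
scene {'fx': 481.579, 'fy': 481.579, 'cx': 274.889, 'cy': 206.224, 'extrinsics': [[-0.818, -0.575, -0.002, 0.516], [0.346, -0.496, 0.797, -0.225], [-0.459, 0.651, 0.604, -0.722], [0.0, 0.0, 0.0, 1.0]]}
side {'fx': 523.962, 'fy': 523.962, 'cx': 276.597, 'cy': 208.048, 'extrinsics': [[-1.0, 0.021, 0.006, 0.55], [-0.005, -0.473, 0.881, -0.004], [0.021, 0.881, 0.473, -1.259], [0.0, 0.0, 0.0, 1.0]]}
wrist {'fx': 325.192, 'fy': 325.192, 'cx': 284.56, 'cy': 214.202, 'extrinsics': [[-1.0, 0.001, 0.001, 0.675], [-0.001, -0.955, -0.295, 0.037], [0.001, -0.295, 0.955, -0.392], [0.0, 0.0, 0.0, 1.0]]}
```

View pics/scene0.png

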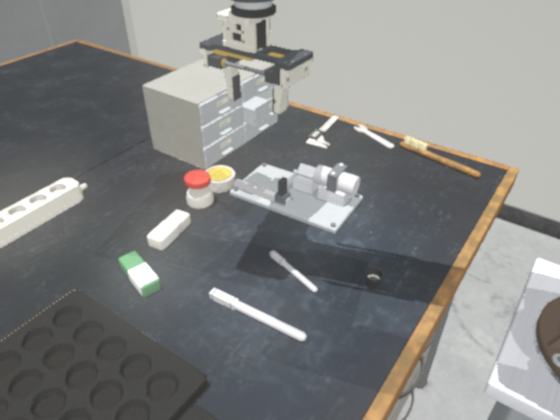

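View pics/side0.png

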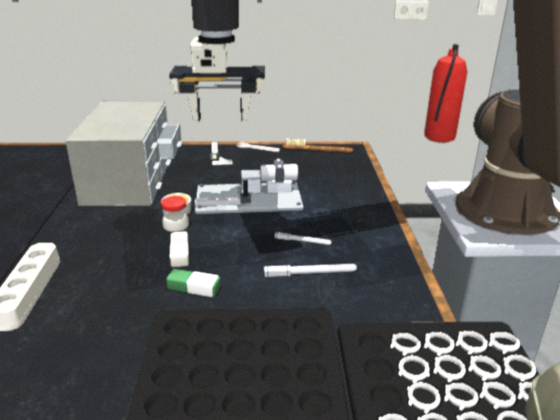

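View pics/wrist0.png

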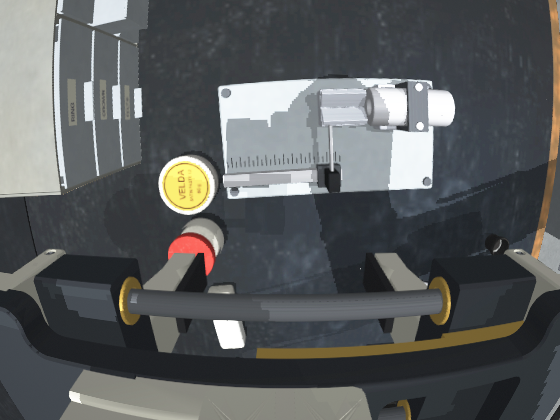

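The scene picture shows two steel rods. The larger runs from about (212,296) to (304,337) in "scene" and (265,271) to (356,267) in "side", with its handle on the left. The smaller is at (270,254)–(316,289) and (275,236)–(330,242). The larger one is the one meant. The fixture is at (297,192) in "scene", with the sleeve pointing towards the robot (-x).

```bash
cat > h.py <<'E'
import numpy as np, cv2
from plant import sensors, viewer, workorder, ctrl
def ray(P,name,uv):
    uv=np.atleast_2d(np.asarray(uv,float)); d=(uv-[P["cx"],P["cy"]])/P["fx"]
    if name=="wrist":
        r=np.linalg.norm(d,axis=1)[:,None]; s=np.sin(r)/np.maximum(r,1e-9); v=np.hstack([d[:,:1]*s,-d[:,1:]*s,-np.cos(r)])
    else: v=np.hstack([d[:,:1],-d[:,1:],-np.ones((len(d),1))])
    E=np.array(P["extrinsics"]); R,t=E[:3,:3],E[:3,3]
    return -R.T@t, v@R
def onplane(P,name,uv,z):
    c,v=ray(P,name,uv); return c+v*((z-c[2])/v[:,2])[:,None]
def project(P,name,X):
    E=np.array(P["extrinsics"]); q=np.atleast_2d(X)@E[:3,:3].T+E[:3,3]; x,y,z=q[:,0],-q[:,1],-q[:,2]
    if name=="wrist":
        n=np.hypot(x,y); k=np.arctan2(n,z)/np.maximum(n,1e-9)
    else: k=1/z
    return np.c_[P["cx"]+P["fx"]*x*k,P["cy"]+P["fx"]*y*k]
E
python3 - <<'E'
from h import *
for n,(u0,u1,v0,v1) in {"scene":(200,315,282,345),"side":(258,362,258,282)}.items():
    im=np.load(f"pics/{n}0.npy"); P=viewer.camera_params(n)
    g=im[v0:v1,u0:u1].min(2)
    m=(g>110).astype(np.uint8)
    k,l,st,c=cv2.connectedComponentsWithStats(m); i=1+np.argmax(st[1:,4])
    pts=np.argwhere(l==i)[:,::-1].astype(np.float32)+[u0,v0]
    ce=pts.mean(0); U,S,V=np.linalg.svd(pts-ce,full_matrices=False); d=V[0]*np.sign(V[0][0])
    t=(pts-ce)@d; a=ce+d*(t.min()-.5); b=ce+d*(t.max()+.5)
    X=onplane(P,n,[a,b],.007); print(n,st[i],a,b,X.round(4).tolist(),np.linalg.norm(X[1]-X[0]))
    print("width profile",[np.ptp(((pts-ce)@V[1])[(t>=q)&(t<q+8)]).round(1) for q in np.arange(t.min(),t.max(),8)])
P=viewer.camera_params("wrist"); print("wrist cam",ray(P,"wrist",[280,210]))
im=np.load("pics/scene0.npy"); c1=cv2.resize(im[235:345,200:325],None,fx=4.5,fy=4.5,interpolation=3)
cv2.imwrite("pics/rodcrop.png",c1[:,:,::-1])
im=np.load("pics/wrist0.npy"); c1=cv2.resize(im[70:215,205:465],None,fx=3,fy=3,interpolation=3)
cv2.imwrite("pics/fixcrop.png",c1[:,:,::-1])
E
```

```text
scene [   8    5   99   55 1297] [208.19302392 290.45957591] [306.44339805 338.23152424] [[0.5881, 0.258, 0.007], [0.3986, 0.2459, 0.007]] 0.18996034265553458
width profile [np.float64(13.0), np.float64(13.9), np.float64(13.9), np.float64(13.9), np.float64(11.3), np.float64(11.2), np.float64(11.2), np.float64(11.2), np.float64(11.3), np.float64(10.8), np.float64(11.2), np.float64(11.2), np.float64(11.2), np.float64(10.3)]
side [  6   5  93  14 846] [263.35521741 270.89814222] [356.573238  266.5633272] [[0.5817, 0.2559, 0.007], [0.398, 0.2434, 0.007]] 0.18417658330486056
width profile [np.float64(11.0), np.float64(11.1), np.float64(10.4), np.float64(10.0), np.float64(8.2), np.float64(8.2), np.float64(8.0), np.float64(8.3), np.float64(8.0), np.float64(7.3), np.float64(8.2), np.float64(7.1)]
wrist cam (array([ 0.67525757, -0.08108209,  0.38447884]), array([[ 0.01343473,  0.2826919 , -0.95911667]]))
```

View pics/rodcrop.png

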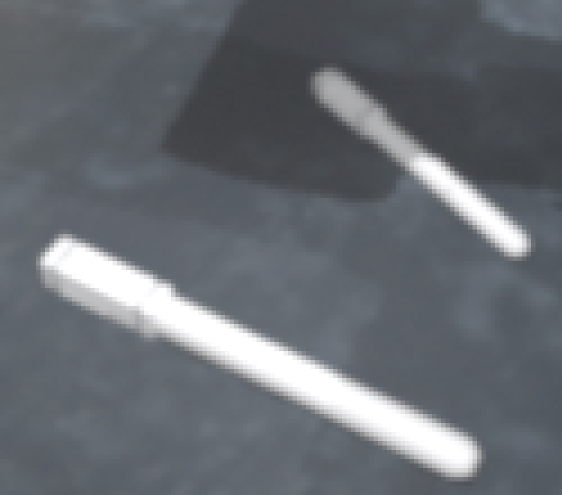

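View pics/fixcrop.png

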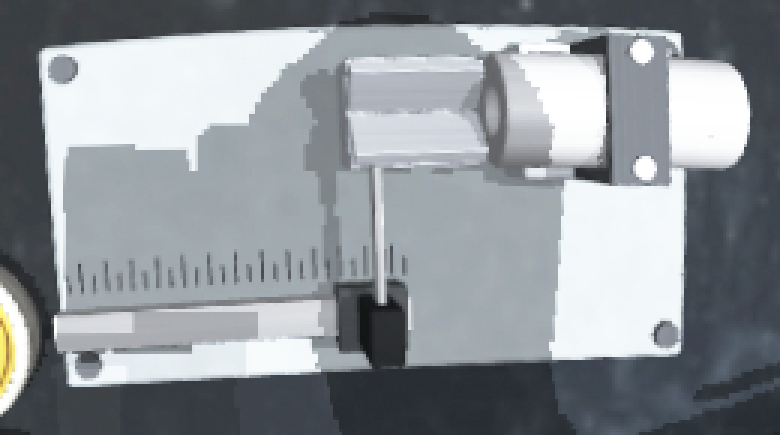

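The enlarged crop confirms the larger rod, with its square handle at scene (212–240, 290–308) and tip at (305,337). The wrist crop shows the plate, V-groove, sleeve mouth, scale and cursor. The tab is at wrist (333,180). The tin at (188,184) is close to the rail's end.

```bash
python3 - <<'E'
from h import *
P=viewer.camera_params("wrist"); im=np.load("pics/wrist0.npy")
f=lambda pts,z: onplane(P,"wrist",np.array(pts)/3.0+[205,70],z)[:,:2]
C=f([(40,48),(682,35),(680,355),(68,386)],.012)   # plate corners TL TR BR BL
print(C.round(4), [np.linalg.norm(C[i]-C[i-1]).round(4) for i in range(4)])
# model coords: TL=(-160,35) TR=(95,35) BR=(95,-100) BL=(-160,-100)
M=np.array([(-.16,.035),(.095,.035),(.095,-.1),(-.16,-.1)])
def fit(M,C):
    a,b=M-M.mean(0),C-C.mean(0); th=np.arctan2((a[:,0]*b[:,1]-a[:,1]*b[:,0]).sum(),(a*b).sum())
    R=np.array([[np.cos(th),-np.sin(th)],[np.sin(th),np.cos(th)]]); return th,R,C.mean(0)-R@M.mean(0)
th,R,t=fit(M,C); print("fixture yaw",np.degrees(th),"mouth",t, "res mm",((M@R.T+t-C)*1e3).round(1).tolist())
G=f([(347,58),(351,166)],.059); print("groove lips out end",G.round(4), "model", (np.array([(-.048,.0195),(-.048,-.0195)])@R.T+t).round(4))
B=f([(493,108)],.055); print("mouth seen",B.round(4))
S=f([(388,305)],.07); print("tab top", S.round(4)," in fixture",((S-t)@R).round(4), "ptr", ((f([(376,170)],.0545)-t)@R).round(4))
E
```

```text
[[ 7.501e-01 -1.185e-01]
 [ 4.974e-01 -1.324e-01]
 [ 4.899e-01  1.000e-04]
 [ 7.430e-01  1.450e-02]] [np.float64(0.1332), np.float64(0.2531), np.float64(0.1328), np.float64(0.2534)]
fixture yaw -176.80884649979197 mouth [ 0.58945918 -0.09335904] res mm [[1.0, -0.9], [-0.8, -1.1], [-0.9, 1.1], [0.7, 0.9]]
groove lips out end [[ 0.6394 -0.1091]
 [ 0.6378 -0.0729]] model [[ 0.6385 -0.1102]
 [ 0.6363 -0.0712]]
mouth seen [[ 0.5887 -0.0944]]
tab top [[ 0.626  -0.0278]]  in fixture [[-0.0401 -0.0634]] ptr [[-0.0405 -0.0195]]
```

```bash
python3 -m pendant '[[1,[-0.254,0.118,0.03],[0,0,86.3]],[1,[-0.254,0.118,0.03],[0,0,86.3]],[1,[-0.254,0.118,0.03],[0,0,86.3]],[1,[-0.254,0.118,0.03],[0,0,86.3]],[1,[-0.254,0.118,0.03],[0,0,86.3]],[1,[-0.254,0.118,0.03],[0,0,86.3]],[1,[-0.254,0.118,0.03],[0,0,86.3]],[1,[-0.254,0.118,0.03],[0,0,86.3]],[1,[-0.254,0.118,0.03],[0,0,86.3]],[1,[-0.254,0.118,0.03],[0,0,86.3]]]'
```

```text
clock: 0.98
tool_pos: [0.5561, 0.2551, 0.1599]
orientation: [-180.0, -0.0, -159.4]
force: [-0.2, -0.2, -0.5]
opening: 0.0876
gripper_force: 0.0
```

```bash
python3 -m pendant '[[1,[0,0,0],[0,0,7]],[1,[0,0,0],[0,0,14]],[1,[0,0,0],[0,0,16.9]],[1,[0,0,0],[0,0,16.9]],[1,[0,0,0],[0,0,16.9]]]'; python3 - <<'E'
from h import *
o=sensors.get_obs(); P=viewer.camera_params("wrist"); im=viewer.snapshot("wrist"); print(o["tool_pos"],o["orientation"])
np.save("pics/wrist1.npy",im); cv2.imwrite("pics/wrist1.png",im[:,:,::-1])
print(project(P,"wrist",[[.556,.2545,.014],[.401,.2442,.007],[.581,.256,.007]]))
E
```

```text
clock: 1.4
tool_pos: [0.5569, 0.2539, 0.1602]
orientation: [-180.0, -0.0, -175.9]
force: [-0.5, 0.5, 0.2]
opening: 0.0877
gripper_force: 0.0
[0.55685291 0.25391039 0.16015301] [-1.79989536e+02 -2.05738556e-02 -1.75913450e+02]
[[286.15960166 190.67499102]
 [286.8278099   46.42351895]
 [285.86367883 211.12001606]]
```

View pics/wrist1.png

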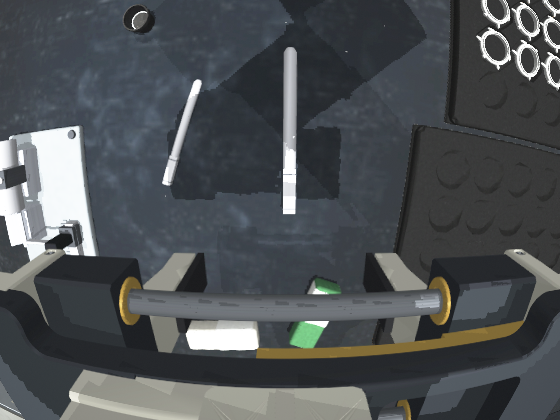

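The wrist picture shows the whole rod: tip at (290,47), handle (289,168–213). The handle is nearly central between the fingers.

```bash
python3 - <<'E'
from h import *
P=viewer.camera_params("wrist"); im=np.load("pics/wrist1.npy"); o=sensors.get_obs()
g=cv2.GaussianBlur(im[30:230,260:330],(1,1),0).min(2); bg=np.median(g)
print("bg",bg)
rows={}
for v in range(44,218,4):
    r=g[v-30].astype(float); w=np.clip(r-110,0,None); 
    if w.sum()>100: rows[v]=(260+(w*np.arange(70)).sum()/w.sum(), (w>0).sum())
print({v:(round(a,1),b) for v,(a,b) in rows.items()})
col=g[:,26:34].mean(1); e=np.where(col>120)[0]+30; print("ends",e.min(),e.max())
vv=np.array(list(rows)); uu=np.array([rows[v][0] for v in vv]); k=(vv>52)&(vv<208)
X=onplane(P,"wrist",np.c_[uu,vv][k],.012); p=np.polyfit(X[:,0],X[:,1],1); print("axis y=%.4f x + %.4f"%tuple(p),"dir deg",np.degrees(np.arctan(p[0])), np.std(np.polyval(p,X[:,0])-X[:,1]))
E0=onplane(P,"wrist",[[289.5,e.max()+.5]],.014); T=onplane(P,"wrist",[[290.3,e.min()-.5]],.007); print("end",E0,"tip",T,np.linalg.norm((E0-T)[:,:2]))
E
```

```text
bg 46.0
{48: (np.float64(290.0), np.int64(8)), 52: (np.float64(290.2), np.int64(13)), 56: (np.float64(290.1), np.int64(13)), 60: (np.float64(290.1), np.int64(13)), 64: (np.float64(289.9), np.int64(13)), 68: (np.float64(289.8), np.int64(13)), 72: (np.float64(289.8), np.int64(13)), 76: (np.float64(289.7), np.int64(13)), 80: (np.float64(289.6), np.int64(13)), 84: (np.float64(289.6), np.int64(13)), 88: (np.float64(289.6), np.int64(13)), 92: (np.float64(289.6), np.int64(13)), 96: (np.float64(289.5), np.int64(13)), 100: (np.float64(289.5), np.int64(13)), 104: (np.float64(289.4), np.int64(13)), 108: (np.float64(289.4), np.int64(13)), 112: (np.float64(289.4), np.int64(13)), 116: (np.float64(289.3), np.int64(12)), 120: (np.float64(289.2), np.int64(13)), 124: (np.float64(289.1), np.int64(13)), 128: (np.float64(289.1), np.int64(13)), 132: (np.float64(289.1), np.int64(13)), 136: (np.float64(289.8), np.int64(13)), 140: (np.float64(289.0), np.int64(13)), 144: (np.float64(288.5), np.int64(13)), 148: (np.float64(288.2), np.int64(13)), 152: (np.float64(289.4), np.int64(13)), 156: (np.float64(289.4), np.int64(13)), 160: (np.float64(289.3), np.int64(13)), 164: (np.float64(289.3), np.int64(13)), 168: (np.float64(289.0), np.int64(13)), 172: (np.float64(289.0), np.int64(13)), 176: (np.float64(289.0), np.int64(13)), 180: (np.float64(289.0), np.int64(13)), 184: (np.float64(288.9), np.int64(13)), 188: (np.float64(288.8), np.int64(13)), 192: (np.float64(288.8), np.int64(13)), 196: (np.float64(288.8), np.int64(13)), 200: (np.float64(288.8), np.int64(13)), 204: (np.float64(288.7), np.int64(13)), 208: (np.float64(288.7), np.int64(13)), 212: (np.float64(288.7), np.int64(13))}
ends 47 213
axis y=0.0647 x + 0.2214 dir deg 3.704096349078728 0.0002706028357980846
end [[0.58141757 0.26000861 0.014     ]] tip [[0.40086035 0.24781498 0.007     ]] 0.1809684903792195
```

```bash
python3 -m pendant '[[0,[0,0.0025,0.04],[0,0,0]],[0,[0,0.0025,0.08],[0,0,0]],[0,[0,0.0025,0.11],[0,0,0]],[0,[0,0.0025,0.13],[0,0,0]],[0,[0,0.0025,0.145],[0,0,0]],[0,[0,0.0025,0.152],[0,0,0]],[0,[0,0.0025,0.156],[0,0,0]],[0,[0,0.0025,0.157],[0,0,0]],[0,[0,0.0025,0.157],[0,0,0]]]'
```

```text
clock: 2.2
tool_pos: [0.5573, 0.2568, 0.0041]
orientation: [180.0, 0.1, -176.0]
force: [0.4, 0.5, 0.3]
opening: 0.0443
gripper_force: 0.0
```

```bash
python3 -m pendant '[[-1,[0,0,0],[0,0,0]],[-1,[0,0,0],[0,0,0]],[-1,[0,0,0],[0,0,0]],[-1,[0,0,0],[0,0,0]],[-1,[0,0,0],[0,0,0]],[-1,[0,0,0],[0,0,0]],[-1,[0,0,0],[0,0,0]],[-1,[0,0,0],[0,0,0]]]'
```

```text
clock: 2.87
tool_pos: [0.5568, 0.2565, 0.0034]
orientation: [-180.0, -0.0, -176.0]
force: [-0.7, -0.4, 0.3]
opening: 0.0011
gripper_force: 0.0
```

```bash
python3 - <<'E'
from h import *
print(sensors.get_obs()["opening"])
w=viewer.snapshot("wrist"); s=viewer.snapshot("side"); np.save("pics/w2.npy",w); np.save("pics/s2.npy",s)
a=w[20:250,180:400]; b=cv2.resize(s[225:300,230:370],None,fx=3,fy=3,interpolation=3)
h=np.zeros((460,880,3),np.uint8); h[:,:440]=cv2.resize(a,(440,460)); h[:225,440:860]=b
cv2.imwrite("pics/c2.png",cv2.resize(h,(780,408))[:,:,::-1])
E
```

```text
0.0011398661252847162
```

View pics/c2.png

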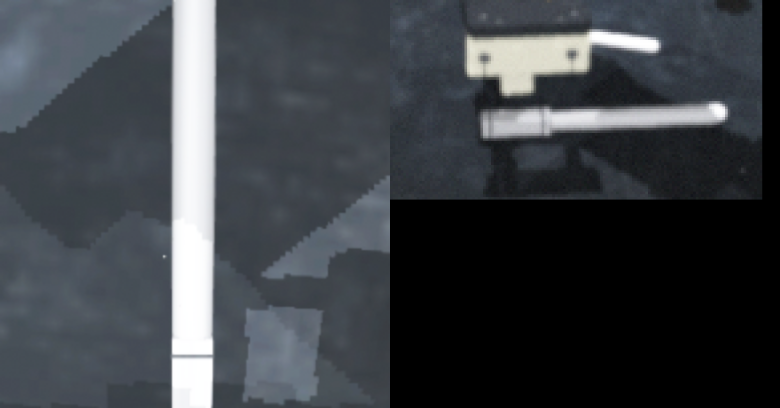

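The rod hasn't moved. The closed fingertips appear at side (277,261), just above or behind the handle at (277,271), so I need to find out where they really are.

```bash
python3 - <<'E'
from h import *
o=sensors.get_obs(); t=np.array(o["tool_pos"])
P=viewer.camera_params("side"); print("TCP in side",project(P,"side",[t,t+[0,0,.019],[.5563,.2574,.007],[.5563,.2574,.014]]))
P0=viewer.camera_params("side"); print("start TCP in side",project(P0,"side",[[.674,0,.189],[.674+.044,0,.189],[.674-.044,0,.189]]))
P=viewer.camera_params("wrist"); print("TCP in wrist now",project(P,"wrist",[t,[.5563,.2574,.014]]))
print(ray(P,"wrist",[285,214])[0],np.array(P["extrinsics"]).round(3).tolist())
w=np.load("pics/w2.npy"); s=np.load("pics/s2.npy"); h=np.zeros((560,800,3),np.uint8)
h[:, :400]=cv2.resize(w[130:410,180:380],(400,560)); h[:400,400:]=cv2.resize(s[215:295,240:320],(400,400),interpolation=3)
cv2.imwrite("pics/c3.png",h[:,:,::-1])
E
```

```text
TCP in side [[276.1804757  272.54198436]
 [276.23470024 264.44316343]
 [276.45021343 271.26126804]
 [276.47101051 268.2825103 ]]
start TCP in side [[221.14265641 136.02920308]
 [201.13570444 136.0661265 ]
 [241.11715153 135.99233956]]
TCP in wrist now [[286.15605607 242.99580648]
 [287.79932094 248.92768581]]
[0.47726228 0.25000921 0.19815375] [[-0.068, 0.998, -0.0, -0.217], [-0.953, -0.065, -0.296, 0.53], [-0.295, -0.02, 0.955, -0.044], [0.0, 0.0, 0.0, 1.0]]
```

View pics/c3.png

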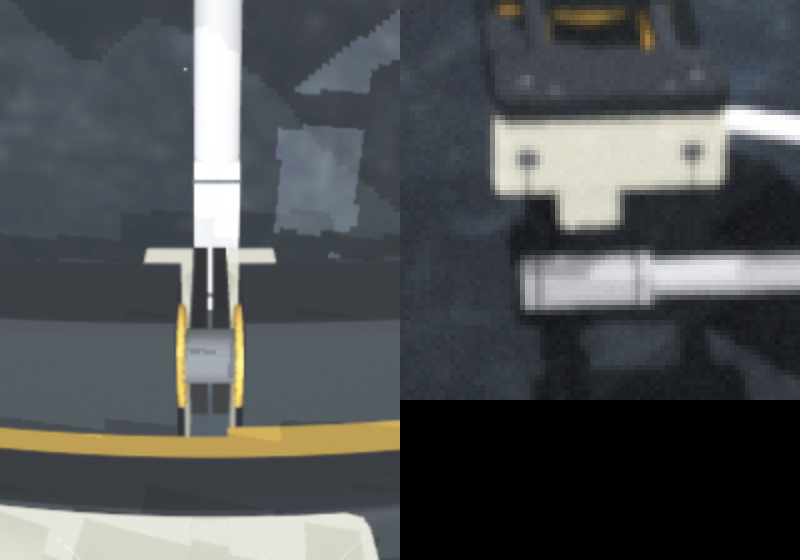

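```bash
python3 - <<'E'
from h import *
t=np.array(sensors.get_obs()["tool_pos"]); Pw=viewer.camera_params("wrist"); Ps=viewer.camera_params("side")
ax=np.array([-.998,-.065,0]); ay=np.array([-.065,.998,0])
for d in (0,.01,.02,.03,.04,.05):
    q=t+[0,0,d]
    print(d,"wrist front edge",project(Pw,"wrist",[q+ax*.0095,q+ax*.0095+ay*.021]).round(1).tolist(),"open in/out",project(Pw,"wrist",[q+ax*.0095+ay*.044,q+ax*.0095+ay*.065]).round(0).tolist(),"side near edge",project(Ps,"side",[q+ay*.021,q+ay*.005]).round(1).tolist(), "start side", project(Ps,"side",[[.674+.055,.0095,.189+d]]).round(1).tolist())
im=np.load("pics/side0.npy"); print(im[105:145:2,196].tolist()); print(im[105:145:2,246].min(1).tolist())
E
```

```text
0 wrist front edge [[286.2, 229.2], [319.1, 229.2]] open in/out [[354.0, 229.0], [385.0, 229.0]] side near edge [[277.1, 278.9], [276.4, 274.0]] start side [[195.6, 137.6]]
0.01 wrist front edge [[286.3, 234.8], [320.7, 234.8]] open in/out [[357.0, 235.0], [389.0, 234.0]] side near edge [[277.2, 274.6], [276.4, 269.8]] start side [[195.3, 133.3]]
0.02 wrist front edge [[286.4, 240.9], [322.5, 240.9]] open in/out [[361.0, 241.0], [394.0, 240.0]] side near edge [[277.2, 270.3], [276.5, 265.5]] start side [[195.0, 128.9]]
0.03 wrist front edge [[286.5, 247.7], [324.5, 247.6]] open in/out [[365.0, 247.0], [400.0, 247.0]] side near edge [[277.2, 265.9], [276.5, 261.1]] start side [[194.7, 124.5]]
0.04 wrist front edge [[286.6, 255.2], [326.6, 255.1]] open in/out [[369.0, 255.0], [405.0, 254.0]] side near edge [[277.3, 261.5], [276.5, 256.8]] start side [[194.4, 120.0]]
0.05 wrist front edge [[286.7, 263.5], [329.0, 263.3]] open in/out [[374.0, 263.0], [412.0, 261.0]] side near edge [[277.3, 257.0], [276.6, 252.4]] start side [[194.1, 115.6]]
[[187, 186, 172], [181, 178, 167], [154, 154, 142], [162, 161, 149], [192, 189, 178], [200, 197, 184], [201, 200, 187], [191, 189, 177], [195, 195, 188], [199, 198, 194], [198, 199, 191], [196, 198, 190], [197, 198, 191], [197, 197, 191], [197, 197, 192], [198, 199, 192], [193, 194, 187], [195, 198, 190], [189, 165, 147], [184, 123, 78]]
[189, 189, 188, 191, 184, 188, 187, 178, 190, 190, 191, 191, 194, 189, 192, 190, 189, 193, 165, 202]
```

Both cameras, in the open and the shut pose, put the real fingertips 40 mm behind the reported TCP, so the tool length is off. From here I allow for this: tip height = reported z + 40 mm.

```bash
python3 -m pendant '[[0,[0,0,0],[0,0,0]],[0,[0,0,0],[0,0,0]],[0,[0,0,0],[0,0,0]],[0,[0,0,0.01],[0,0,0]],[0,[0,0,0.02],[0,0,0]],[0,[0,0,0.028],[0,0,0]],[0,[0,0,0.032],[0,0,0]],[0,[0,0,0.034],[0,0,0]],[0,[0,0,0.034],[0,0,0]]]'
```

```text
clock: 3.72
tool_pos: [0.5564, 0.2561, -0.0316]
orientation: [-179.9, -0.1, -176.0]
force: [-0.5, -0.2, 0.1]
opening: 0.0436
gripper_force: 0.0
```

```bash
python3 -m pendant '[[0,[0,0,0.001],[0,0,0]],[0,[0,0,0.002],[0,0,0]],[0,[0,0,0.002],[0,0,0]]]'
```

```text
clock: 3.97
tool_pos: [0.5569, 0.2566, -0.0325]
orientation: [180.0, 0.0, -176.0]
force: [0.5, -0.4, -1.3]
opening: 0.0437
gripper_force: 0.0
```

```bash
python3 -m pendant '[[0,[0,0,0.001],[0,0,0]],[0,[0,0,0.002],[0,0,0]],[0,[0,0,0.003],[0,0,0]],[0,[0,0,0.003],[0,0,0]]]'
```

```text
clock: 4.3
tool_pos: [0.5567, 0.2564, -0.0358]
orientation: [-180.0, -0.0, -176.0]
force: [0.4, -0.6, -0.2]
opening: 0.0439
gripper_force: 0.0
```

```bash
python3 -m pendant '[[-1,[0,0,0],[0,0,0]],[-1,[0,0,0],[0,0,0]],[-1,[0,0,0],[0,0,0]],[-1,[0,0,0],[0,0,0]],[-1,[0,0,0],[0,0,0]],[-1,[0,0,0],[0,0,0]]]'
```

```text
clock: 4.8
tool_pos: [0.5569, 0.2566, -0.0356]
orientation: [180.0, 0.0, -176.0]
force: [0.8, 0.5, 0.7]
opening: 0.0137
gripper_force: 29.9
```

Gripped: opening 13.7 mm, 30 N. Before the carry I check the clearance to the cabinet and its protruding drawer.

```bash
python3 -m pendant '[[-1,[0,0,-0.03],[0,0,0]],[-1,[0,0,-0.07],[0,0,0]],[-1,[0,0,-0.11],[0,0,0]],[-1,[0,0,-0.13],[0,0,0]],[-1,[0,0,-0.13],[0,0,0]],[-1,[0,0,-0.13],[0,0,0]]]'
python3 - <<'E'
from h import *
S=viewer.camera_params("side"); C=viewer.camera_params("scene")
def tri(a,b):
    c1,v1=ray(C,"scene",a); c2,v2=ray(S,"side",b); v1,v2=v1[0],v2[0]
    A=np.c_[v1,-v2]; k=np.linalg.lstsq(A,c2-c1,rcond=None)[0]; p,q=c1+k[0]*v1,c2+k[1]*v2; return ((p+q)/2).round(3),np.linalg.norm(p-q).round(3)
print("drawer tab", tri((272,118),(181,152)), tri((272,99),(181,124)))
print("front top corner", tri((205,100),(132,160))," front bottom", onplane(C,"scene",[[205,162],[277,117]],0).round(3).tolist(), onplane(S,"side",[[150,200],[168,180]],0).round(3).tolist())
im=np.concatenate([np.load("pics/scene0.npy")[50:190,140:300],np.load("pics/side0.npy")[80:220,60:220]],1)
cv2.imwrite("pics/cab.png",cv2.resize(im,None,fx=2.5,fy=2.5,interpolation=3)[:,:,::-1])
E
```

```text
clock: 5.3
tool_pos: [0.5572, 0.257, 0.0957]
orientation: [179.9, 0.1, -176.0]
force: [-1.2, -0.4, -2.5]
opening: 0.0137
gripper_force: 29.9
drawer tab (array([ 0.807, -0.24 ,  0.057]), np.float64(0.007)) (array([ 0.794, -0.219,  0.133]), np.float64(0.017))
front top corner (array([ 0.911, -0.113,  0.107]), np.float64(0.043))  front bottom [[0.876, -0.057, 0.0], [0.87, -0.351, 0.0]] [[0.862, -0.06, 0.0], [0.836, -0.176, 0.0]]
```

View pics/cab.png

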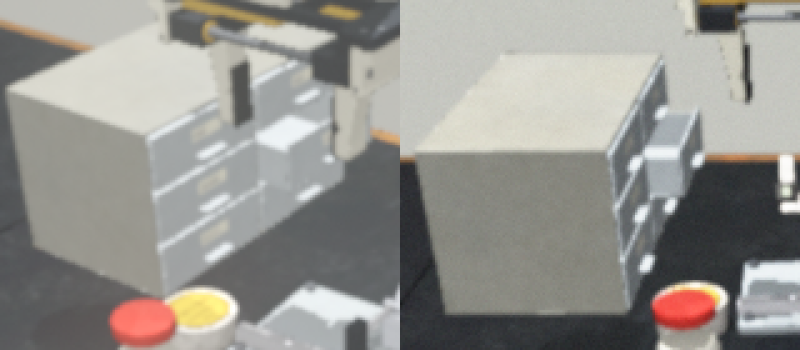

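```bash
python3 - <<'E'
from h import *
S=viewer.camera_params("side"); C=viewer.camera_params("scene")
def tri(a,b):
    c1,v1=ray(C,"scene",a); c2,v2=ray(S,"side",b); v1,v2=v1[0],v2[0]
    k=np.linalg.lstsq(np.c_[v1,-v2],c2-c1,rcond=None)[0]; p,q=c1+k[0]*v1,c2+k[1]*v2; return ((p+q)/2).round(3),np.linalg.norm(p-q).round(3)
print(tri((257,126),(176,158)),tri((257,111),(176,137)))
E
```

```text
(array([ 0.811, -0.182,  0.062]), np.float64(0.002)) (array([ 0.802, -0.169,  0.117]), np.float64(0.013))
```

```bash
python3 -m pendant '[[-1,[-0.017,-0.035,0],[0,0,0.8]],[-1,[-0.034,-0.07,0],[0,0,0.8]],[-1,[-0.053,-0.11,0],[0,0,0.8]],[-1,[-0.072,-0.15,0],[0,0,0.8]],[-1,[-0.091,-0.19,0],[0,0,0.8]],[-1,[-0.11,-0.23,0],[0,0,0.8]],[-1,[-0.13,-0.27,0],[0,0,0.8]],[-1,[-0.148,-0.307,0],[0,0,0.8]],[-1,[-0.162,-0.337,0],[0,0,0.8]],[-1,[-0.1707,-0.3541,0],[0,0,0.8]]]'; python3 -m pendant '[[-1,[0,0,0],[0,0,0]],[-1,[0,0,0],[0,0,0]],[-1,[0,0,0],[0,0,0]]]'
python3 - <<'E'
from h import *
P=viewer.camera_params("wrist"); im=viewer.snapshot("wrist"); np.save("pics/w3.npy",im)
b=np.array([-.9984,-.0557,0]); y=np.array([.0557,-.9984,0]); m=np.array([.5895,-.0934,.055])
for n,X in dict(mouth=m,grv_end=m-b*.048,lipA=m-b*.048+y*.0195+[0,0,.004],lipB=m-b*.048-y*.0195+[0,0,.004],rodtip=m-b*.008+[0,0,.083],rodmid=m-b*.09+[0,0,.083]).items(): print(n,project(P,"wrist",X).round(1))
cv2.imwrite("pics/w3.png",cv2.resize(im[0:270,170:410],None,fx=2.2,fy=2.2,interpolation=3)[:,:,::-1])
E
```

```text
clock: 6.13
tool_pos: [0.7515, -0.0892, 0.091]
orientation: [-180.0, -0.2, -177.0]
force: [0.1, 0.1, -2.2]
opening: 0.0135
gripper_force: 29.9
clock: 6.38
tool_pos: [0.7503, -0.085, 0.0919]
orientation: [180.0, -0.2, -176.9]
force: [-0.2, 0.1, -0.8]
opening: 0.0137
gripper_force: 29.9
mouth [[286.3   7.4]]
grv_end [[286.4  70.5]]
lipA [[258.1  70.1]]
lipB [[314.8  70.1]]
rodtip [[287.2 -32. ]]
rodmid [[287.7 135.3]]
```

View pics/w3.png

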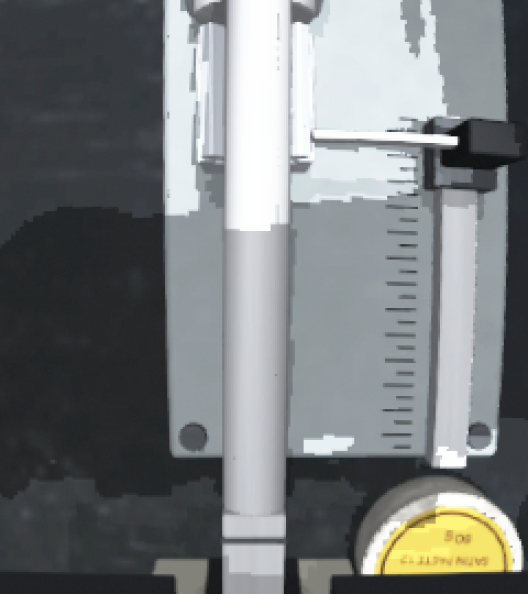

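The last allowed picture (wrist crop) shows the rod centred between the groove lips (260 and 312, against a rod centre of 286.8). The pointer is at about row 61. Next I back off 4 mm and lower.

```bash
python3 -m pendant '[[-1,[-0.004,0,0.01],[0,0,0]],[-1,[-0.004,0,0.03],[0,0,0]],[-1,[-0.004,0,0.05],[0,0,0]],[-1,[-0.004,0,0.062],[0,0,0]],[-1,[-0.004,0,0.069],[0,0,0]],[-1,[-0.004,0,0.073],[0,0,0]],[-1,[-0.004,0,0.073],[0,0,0]],[-1,[-0.004,0,0.073],[0,0,0]]]'
```

```text
clock: 7.1
tool_pos: [0.7561, -0.0846, 0.0221]
orientation: [-180.0, 0.1, -176.8]
force: [0.8, -1.0, -1.1]
opening: 0.0138
gripper_force: 29.9
```

```bash
python3 -m pendant '[[-1,[0,0,0.001],[0,0,0]],[-1,[0,0,0.002],[0,0,0]],[-1,[0,0,0.003],[0,0,0]],[-1,[0,0,0.004],[0,0,0]],[-1,[0,0,0.004],[0,0,0]]]'
```

```text
clock: 7.52
tool_pos: [0.7555, -0.0848, 0.0174]
orientation: [180.0, 0.0, -176.8]
force: [-0.3, -0.4, -1.8]
opening: 0.0136
gripper_force: 29.9
```

```bash
python3 -m pendant '[[-1,[0,0,0.001],[0,0,0]],[-1,[0,0,0.002],[0,0,0]],[-1,[0,0,0.003],[0,0,0]],[-1,[0,0,0.003],[0,0,0]]]'; python3 -m pendant '[[-1,[0,0,0.001],[0,0,0]],[-1,[0,0,0.001],[0,0,0]],[-1,[0,0,0.001],[0,0,0]]]'
```

```text
clock: 7.85
tool_pos: [0.7554, -0.0847, 0.014]
orientation: [180.0, -0.0, -176.8]
force: [-0.7, -0.1, -1.8]
opening: 0.0133
gripper_force: 29.9
clock: 8.1
tool_pos: [0.7555, -0.0847, 0.0133]
orientation: [-180.0, -0.0, -176.8]
force: [0.2, 0.3, -1.0]
opening: 0.0135
gripper_force: 29.9
```

```bash
python3 -m pendant '[[-1,[0.003,0,0],[0,0,0]],[-1,[0.006,0,0],[0,0,0]],[-1,[0.009,0,0],[0,0,0]],[-1,[0.012,0,0],[0,0,0]],[-1,[0.015,0,0],[0,0,0]],[-1,[0.018,0,0],[0,0,0]],[-1,[0.02,0,0],[0,0,0]],[-1,[0.02,0,0],[0,0,0]]]'; python3 -m pendant '[[-1,[0.002,0,0],[0,0,0]],[-1,[0.004,0,0],[0,0,0]],[-1,[0.005,0,0],[0,0,0]],[-1,[0.005,0,0],[0,0,0]]]'
```

```text
clock: 8.77
tool_pos: [0.7352, -0.0859, 0.0135]
orientation: [180.0, -0.0, -176.8]
force: [0.7, -0.4, -1.2]
opening: 0.014
gripper_force: 29.9
clock: 9.1
tool_pos: [0.7304, -0.0861, 0.0134]
orientation: [180.0, -0.0, -176.8]
force: [-0.1, -1.0, -1.3]
opening: 0.0139
gripper_force: 29.9
```

```bash
python3 -m pendant '[[-1,[0.002,0,0],[0,0,0]],[-1,[0.004,0,0],[0,0,0]],[-1,[0.006,0,0],[0,0,0]],[-1,[0.008,0,0],[0,0,0]],[-1,[0.01,0,0],[0,0,0]],[-1,[0.01,0,0],[0,0,0]]]'; python3 -m pendant '[[-1,[0.002,0,0],[0,0,0]],[-1,[0.004,0,0],[0,0,0]],[-1,[0.006,0,0],[0,0,0]],[-1,[0.008,0,0],[0,0,0]],[-1,[0.01,0,0],[0,0,0]]]'
```

```text
clock: 9.6
tool_pos: [0.7208, -0.0866, 0.0136]
orientation: [180.0, 0.1, -176.8]
force: [0.4, 0.2, -1.0]
opening: 0.0136
gripper_force: 29.9
clock: 10.02
tool_pos: [0.713, -0.087, 0.0143]
orientation: [-180.0, 0.3, -176.8]
force: [6.0, -0.3, -2.6]
opening: 0.0138
gripper_force: 29.9
```

```bash
for i in 1; do python3 -m pendant '[[-1,[0.001,0,0],[0,0,0]],[-1,[0.002,0,0],[0,0,0]],[-1,[0.003,0,0],[0,0,0]],[-1,[0.004,0,0],[0,0,0]],[-1,[0.004,0,0],[0,0,0]]]'; done; python3 -m pendant '[[-1,[0.001,0,0],[0,0,0]],[-1,[0.002,0,0],[0,0,0]],[-1,[0.003,0,0],[0,0,0]],[-1,[0.003,0,0],[0,0,0]]]'
```

```text
clock: 10.43
tool_pos: [0.7078, -0.0873, 0.0139]
orientation: [-180.0, 0.1, -176.8]
force: [4.6, -0.2, -3.1]
opening: 0.0136
gripper_force: 29.9
clock: 10.77
tool_pos: [0.7043, -0.0875, 0.0137]
orientation: [-180.0, 0.1, -176.8]
force: [4.4, 1.2, -1.0]
opening: 0.0138
gripper_force: 29.9
```

```bash
python3 -m pendant '[[-1,[0.001,0,0],[0,0,0]],[-1,[0.002,0,0],[0,0,0]],[-1,[0.003,0,0],[0,0,0]],[-1,[0.004,0,0],[0,0,0]],[-1,[0.004,0,0],[0,0,0]]]'
```

```text
clock: 11.18
tool_pos: [0.7, -0.0878, 0.0135]
orientation: [180.0, 0.0, -176.8]
force: [3.3, -0.5, -3.0]
opening: 0.0137
gripper_force: 29.9
```

```bash
python3 -m pendant '[[-1,[0.001,0,0],[0,0,0]],[-1,[0.002,0,0],[0,0,0]],[-1,[0.003,0,0],[0,0,0]],[-1,[0.004,0,0],[0,0,0]],[-1,[0.004,0,0],[0,0,0]]]'
```

```text
clock: 11.6
tool_pos: [0.6959, -0.088, 0.0135]
orientation: [180.0, 0.0, -176.8]
force: [3.7, 0.5, -2.2]
opening: 0.0135
gripper_force: 29.9
```

Depth is about 49 mm, with a steady drag of about 4 N.

```bash
python3 -m pendant '[[-1,[0.001,0,0],[0,0,0]],[-1,[0.002,0,0],[0,0,0]],[-1,[0.003,0,0],[0,0,0]],[-1,[0.004,0,0],[0,0,0]],[-1,[0.004,0,0],[0,0,0]]]'
```

```text
clock: 12.02
tool_pos: [0.6955, -0.0879, 0.0147]
orientation: [-180.0, 0.4, -176.8]
force: [11.7, 0.1, -4.0]
opening: 0.0139
gripper_force: 29.9
```

```bash
python3 -m pendant '[[-1,[0.001,0,0],[0,0,0]],[-1,[0.002,0,0],[0,0,0]],[-1,[0.003,0,0],[0,0,0]],[-1,[0.003,0,0],[0,0,0]]]'
```

```text
clock: 12.35
tool_pos: [0.6956, -0.0877, 0.0159]
orientation: [-180.0, 0.7, -176.7]
force: [16.8, 0.1, -4.1]
opening: 0.0134
gripper_force: 29.9
```

The rod has bottomed: the TCP stopped at x = 0.6955 while the force rose to 17 N. I ease off the spring load, then open and lift.

```bash
python3 -m pendant '[[-1,[-0.002,0,0],[0,0,0]],[-1,[-0.004,0,0],[0,0,0]],[-1,[-0.005,0,0],[0,0,0]],[-1,[-0.005,0,0],[0,0,0]],[-1,[-0.005,0,0],[0,0,0]]]'; python3 -m pendant '[[-0.3,[0,0,0],[0,0,0]],[0,[0,0,0],[0,0,0]],[0,[0,0,0],[0,0,0]],[0,[0,0,0],[0,0,0]],[0,[0,0,0],[0,0,0]]]'
```

```text
clock: 12.77
tool_pos: [0.6954, -0.088, 0.0138]
orientation: [-180.0, 0.2, -176.8]
force: [7.3, -1.7, -3.5]
opening: 0.0136
gripper_force: 29.9
clock: 13.18
tool_pos: [0.693, -0.0883, 0.0132]
orientation: [-180.0, -0.1, -176.8]
force: [-0.4, 0.8, 0.2]
opening: 0.0408
gripper_force: 0.0
```

```bash
python3 -m pendant '[[0,[0,0,-0.03],[0,0,0]],[0,[0,0,-0.07],[0,0,0]],[0,[0,0,-0.09],[0,0,-7]],[0,[0,0,-0.09],[0,0,-14]],[0,[0.02,0.02,-0.09],[0,0,-21]],[0,[0.04,0.05,-0.09],[0,0,-28]],[0,[0.0629,0.0756,-0.09],[0,0,-35]],[0,[0.0629,0.0756,-0.09],[0,0,-42]],[0,[0.0629,0.0756,-0.09],[0,0,-49]],[0,[0.0629,0.0756,-0.09],[0,0,-56]]]'; python3 -m pendant '[[0,[0,0,0],[0,0,-7]],[0,[0,0,0],[0,0,-14]],[0,[0,0,0],[0,0,-21]],[0,[0,0,0],[0,0,-28]],[0,[0,0,0],[0,0,-34]],[0,[0,0,0],[0,0,-34]],[0,[0,0,0],[0,0,-34]]]'
cat > look.py <<'E'
from h import *
import sys
o=sensors.get_obs(); P=viewer.camera_params("wrist"); im=viewer.snapshot("wrist"); np.save(sys.argv[1],im)
print(o["tool_pos"].round(4) if hasattr(o["tool_pos"],"round") else o["tool_pos"],o["orientation"])
b=np.array([-.9984,-.0557,0]); y=np.array([.0557,-.9984,0]); m=np.array([.5895,-.0934,0])
# resample image in the fixture frame at a height: x along bore (1 px = 0.5 mm)
def strip(xs,yy,z):
    X=m+np.outer(xs,b)+yy*y+[0,0,z]; uv=project(P,"wrist",X).astype(np.float32)
    return cv2.remap(im,uv[:,0].reshape(1,-1),uv[:,1].reshape(1,-1),cv2.INTER_LINEAR)[0].min(1)
xs=np.arange(-.16,-.02,.001)
for nm,yy,z in (("rod",0,.062),("rod+4",.004,.062),("rod-4",-.004,.062),("ptr-24",-.024,.0545),("ptr-30",-.030,.0545),("ptr-36",-.036,.0545)):
    print(nm,strip(xs,yy,z).astype(int).tolist())
E
python3 look.py pics/w4.npy
```

```text
clock: 14.02
tool_pos: [0.6261, -0.0155, 0.1038]
orientation: [-180.0, 0.0, -120.4]
force: [-0.2, 0.2, 0.4]
opening: 0.0437
gripper_force: 0.0
clock: 14.6
tool_pos: [0.6264, -0.0163, 0.1034]
orientation: [180.0, -0.0, -87.0]
force: [0.6, -0.4, 0.3]
opening: 0.0439
gripper_force: 0.0
[ 0.6264 -0.0163  0.1034] [ 1.79977326e+02 -4.13859317e-03 -8.70314421e+01]
rod [52, 52, 52, 52, 52, 52, 52, 53, 52, 52, 52, 53, 52, 52, 52, 52, 53, 56, 53, 52, 55, 114, 205, 230, 230, 230, 230, 230, 230, 232, 254, 254, 254, 251, 196, 195, 251, 254, 254, 254, 254, 254, 255, 255, 254, 255, 255, 255, 255, 255, 255, 255, 255, 255, 255, 255, 255, 255, 255, 255, 255, 255, 255, 255, 255, 255, 255, 255, 255, 255, 255, 255, 235, 180, 253, 255, 255, 255, 254, 171, 254, 254, 254, 254, 254, 254, 254, 254, 254, 254, 254, 254, 254, 254, 254, 254, 254, 254, 254, 255, 255, 255, 255, 255, 255, 255, 255, 255, 255, 255, 255, 255, 255, 255, 253, 214, 196, 196, 196, 197, 197, 197, 197, 197, 198, 197, 197, 197, 198, 198, 199, 199, 199, 199, 199, 200, 199, 200, 200, 201]
rod+4 [55, 55, 54, 56, 56, 56, 57, 57, 56, 54, 52, 52, 5
[... 2685 characters left out ...]
 148, 149]
ptr-36 [38, 38, 41, 40, 42, 51, 60, 64, 67, 65, 62, 59, 57, 60, 61, 62, 62, 62, 116, 205, 235, 234, 234, 235, 235, 235, 234, 234, 234, 234, 234, 234, 234, 235, 235, 234, 233, 233, 233, 233, 232, 232, 232, 232, 232, 232, 232, 232, 233, 233, 233, 232, 232, 232, 234, 234, 234, 164, 150, 150, 147, 147, 147, 147, 147, 147, 148, 147, 147, 147, 147, 148, 150, 150, 150, 150, 151, 150, 149, 147, 148, 148, 148, 148, 148, 148, 149, 151, 150, 150, 150, 148, 148, 149, 149, 149, 148, 149, 149, 149, 149, 149, 149, 149, 149, 148, 146, 121, 118, 119, 118, 118, 146, 149, 149, 149, 149, 148, 181, 196, 196, 154, 146, 146, 146, 146, 148, 148, 149, 149, 149, 149, 149, 149, 151, 150, 149, 149, 149, 149]
```

The rod end is at fixture x = -130.5 mm (its collar lines at -125.5 and -80.5 agree) and the pointer is at -40.3 mm, so the cursor must move 90.2 mm. Next I pinch the tab.

```bash
python3 -m pendant '[[0,[0,-0.0005,0.03],[0,0,0]],[0,[0,-0.0005,0.06],[0,0,0]],[0,[0,-0.0005,0.08],[0,0,0]],[0,[0,-0.0005,0.09],[0,0,0]],[0,[0,-0.0005,0.095],[0,0,0]],[0,[0,-0.0005,0.097],[0,0,0]],[0,[0,-0.0005,0.097],[0,0,0]]]'; python3 -m pendant '[[-1,[0,0,0],[0,0,0]],[-1,[0,0,0],[0,0,0]],[-1,[0,0,0],[0,0,0]],[-1,[0,0,0],[0,0,0]],[-1,[0,0,0],[0,0,0]],[-1,[0,0,0],[0,0,0]]]'
```

```text
clock: 15.23
tool_pos: [0.6278, -0.0161, 0.007]
orientation: [-180.0, -0.0, -86.9]
force: [-0.2, -0.1, 0.3]
opening: 0.0438
gripper_force: 0.0
clock: 15.73
tool_pos: [0.627, -0.0162, 0.0067]
orientation: [180.0, -0.0, -86.8]
force: [-1.6, 1.8, 1.8]
opening: 0.0119
gripper_force: 30.0
```

```bash
python3 -m pendant '[[-1,[0,-0.01,0],[0,0,0]],[-1,[0,-0.022,0],[0,0,0]],[-1,[0,-0.034,0],[0,0,0]],[-1,[0,-0.046,0],[0,0,0]],[-1,[0,-0.058,0],[0,0,0]],[-1,[0,-0.068,0],[0,0,0]],[-1,[0,-0.077,0],[0,0,0]],[-1,[0,-0.084,0],[0,0,0]],[-1,[0,-0.088,0],[0,0,0]],[-1,[0,-0.089,0],[0,0,0]]]'; python3 -m pendant '[[-1,[0,0,0],[0,0,0]],[-1,[0,0,0],[0,0,0]],[-1,[0,0,0],[0,0,0]]]'
sed -i 's/^for nm.*/for nm,yy,z in (("rod",0,.062),("rod-4",-.004,.062),("ptr-22",-.022,.0545),("ptr-28",-.028,.0545)):/; s/^xs=.*/xs=np.arange(-.15,-.11,.0005)/' look.py; python3 look.py pics/w5.npy
```

```text
clock: 16.57
tool_pos: [0.7173, -0.0107, 0.0067]
orientation: [-179.9, 0.0, -86.8]
force: [-2.0, 3.4, 4.8]
opening: 0.012
gripper_force: 30.0
clock: 16.82
tool_pos: [0.7172, -0.0107, 0.0067]
orientation: [-179.9, 0.0, -86.8]
force: [1.2, 3.7, 2.4]
opening: 0.0118
gripper_force: 30.0
[ 0.7172 -0.0107  0.0067] [-1.79882332e+02  2.39484833e-02 -8.68109115e+01]
rod [232, 232, 232, 232, 232, 232, 232, 232, 232, 232, 232, 232, 232, 232, 229, 214, 215, 215, 215, 216, 216, 216, 217, 215, 217, 216, 216, 216, 199, 136, 120, 119, 119, 120, 119, 119, 118, 117, 104, 128, 184, 204, 204, 205, 205, 204, 205, 204, 204, 178, 84, 89, 131, 191, 206, 205, 206, 205, 205, 205, 205, 205, 205, 205, 206, 206, 206, 206, 206, 206, 206, 206, 206, 207, 207, 206, 206, 207, 207, 208]
rod-4 [232, 232, 233, 232, 233, 234, 235, 235, 234, 235, 234, 234, 234, 234, 232, 232, 230, 221, 214, 212, 212, 208, 156, 122, 120, 120, 120, 120, 122, 127, 127, 127, 127, 127, 126, 126, 126, 127, 116, 145, 186, 203, 203, 203, 204, 204, 203, 203, 199, 161, 83, 90, 132, 188, 203, 203, 203, 203, 204, 204, 205, 205, 205, 205, 205, 205, 20
[... 183 characters left out ...]
0, 151, 151, 151, 151, 150, 151, 150, 150, 150, 152, 165, 186, 193, 197, 195, 158, 149, 149, 149, 149, 149, 149, 149, 149, 149, 148, 147, 148, 148, 146, 146, 146, 146, 146, 146, 146, 146, 146, 147, 146, 146, 146, 146, 146, 146, 146, 146, 146, 147, 146, 147, 146, 145, 145, 145, 145, 145, 145]
ptr-28 [151, 150, 150, 149, 148, 148, 148, 148, 148, 148, 148, 147, 128, 119, 119, 119, 119, 118, 120, 121, 120, 134, 149, 151, 150, 151, 151, 151, 151, 148, 148, 148, 160, 186, 192, 196, 196, 161, 148, 148, 148, 148, 150, 150, 150, 149, 150, 150, 149, 149, 149, 150, 151, 151, 150, 151, 150, 151, 150, 149, 149, 148, 147, 146, 146, 146, 147, 146, 146, 147, 146, 147, 146, 146, 146, 146, 146, 147, 147, 147]
```

The pointer shows at -132.6 mm and the rod end at -130.3 mm, so I move back 2 mm. I also recheck after letting go.

```bash
python3 -m pendant '[[-1,[0,0.001,0],[0,0,0]],[-1,[0,0.002,0],[0,0,0]],[-1,[0,0.002,0],[0,0,0]],[-1,[0,0.002,0],[0,0,0]]]'; python3 -m pendant '[[-0.4,[0,0,0],[0,0,0]],[-0.4,[0,0,0],[0,0,0]],[-0.4,[0,0,0],[0,0,0]],[-0.4,[0,0,-0.01],[0,0,0]],[-0.4,[0,0,-0.03],[0,0,0]],[-0.4,[0,0,-0.06],[0,0,0]],[-0.4,[0,0,-0.09],[0,0,0]],[-0.4,[0,0,-0.09],[0,0,0]],[-0.4,[0,0,-0.09],[0,0,0]]]'
python3 look.py pics/w6.npy
python3 - <<'E'
from h import *
S=viewer.camera_params("side"); im=viewer.snapshot("side"); np.save("pics/s6.npy",im)
b=np.array([-.9984,-.0557,0]); y=np.array([.0557,-.9984,0]); m=np.array([.5895,-.0934,0])
for nm,yy,z in (("rod",-.007,.055),("rodtop",0,.062),("ptr",-.022,.054)):
    xs=np.arange(-.15,-.11,.001); uv=project(S,"side",m+np.outer(xs,b)+yy*y+[0,0,z]).astype(np.float32)
    print(nm,cv2.remap(im,uv[:,0].reshape(1,-1),uv[:,1].reshape(1,-1),1)[0].min(1).tolist())
E
```

```text
clock: 17.2
tool_pos: [0.7144, -0.0109, 0.0067]
orientation: [-179.9, 0.0, -86.8]
force: [0.5, 4.7, 2.9]
opening: 0.0117
gripper_force: 30.0
clock: 17.95
tool_pos: [0.7154, -0.0114, 0.0997]
orientation: [-179.7, 0.0, -86.8]
force: [0.6, 0.4, -0.1]
opening: 0.0264
gripper_force: 0.0
[ 0.7154 -0.0114  0.0997] [-1.79739009e+02  2.52428677e-02 -8.68417741e+01]
rod [234, 234, 234, 234, 234, 234, 234, 234, 231, 223, 197, 176, 159, 128, 120, 120, 120, 121, 121, 122, 122, 122, 122, 122, 121, 121, 121, 121, 121, 120, 120, 119, 119, 119, 119, 119, 119, 119, 124, 142, 190, 202, 206, 206, 206, 206, 207, 207, 201, 165, 88, 102, 137, 186, 203, 207, 208, 208, 208, 208, 208, 209, 209, 209, 208, 208, 208, 208, 208, 208, 209, 209, 209, 210, 210, 211, 211, 211, 211, 211]
rod-4 [234, 234, 234, 234, 225, 202, 154, 150, 150, 150, 150, 145, 135, 124, 122, 121, 120, 119, 119, 119, 119, 119, 119, 121, 121, 121, 122, 121, 121, 120, 121, 121, 121, 121, 120, 120, 121, 120, 126, 144, 190, 200, 203, 203, 203, 203, 203, 202, 183, 147, 88, 104, 148, 205, 204, 204, 204, 204, 205, 206, 206, 206, 206, 206, 206, 206, 2
[... 729 characters left out ...]
 151, 150, 150, 150, 150, 150, 151, 151, 150, 150, 150, 150, 149, 148, 147, 147, 147, 147, 146, 146, 146, 145, 146, 146, 146, 147, 147, 147, 147, 147, 147]
rod [49, 50, 50, 51, 52, 51, 51, 51, 50, 50, 49, 49, 49, 51, 52, 55, 57, 71, 88, 105, 126, 146, 149, 149, 144, 135, 126, 135, 145, 152, 157, 163, 164, 165, 166, 165, 165, 166, 166, 168]
rodtop [48, 49, 49, 48, 46, 47, 49, 49, 47, 46, 48, 49, 50, 50, 50, 51, 51, 65, 86, 108, 138, 167, 176, 180, 179, 171, 163, 169, 177, 183, 187, 192, 193, 193, 194, 195, 195, 195, 195, 195]
ptr [56, 56, 57, 57, 58, 57, 56, 55, 55, 54, 53, 51, 50, 51, 52, 59, 68, 81, 100, 118, 117, 112, 102, 87, 72, 63, 53, 49, 49, 49, 50, 49, 50, 49, 50, 51, 53, 52, 52, 52]
```

```bash
python3 -c "
from plant import workorder, sensors
print(workorder.close_job(), sensors.get_obs()['clock'])"
```

```text
the job is handed in; nothing more can be done
the job is handed in; nothing more can be done
```

The job is handed in, result not reported back: the rod bottomed in the bore, the pointer sits within about 1 mm of its outer end, and the bore is about 50 mm deep (exposed length about 130 mm).

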